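# Find the rocking service cover on a monitor's back and press it home

### The arm

A 7-joint arm with a two-finger parallel gripper is mounted at the origin on the work surface. World frame = base frame: x ahead of the robot, y to its left, z up, the work surface at z = 0. Lengths are in m, angles in rad, forces in N, time in s.
With the tool pointing down it reaches from about 0.35 to 0.9 m from the base axis. Payload 7.2 kg.
Tool frame: the origin (TCP) lies between the finger pads; the fingertips stand 22 mm ahead of it and the grasp point (between the pads) lies 3 mm ahead of it; z points along the fingers, y is the direction in which the jaws open and shut (so a half turn about z gives the same grasp; the last joint's range is limited). The gripper opens to 85 mm and grips with 20 to 120 N. Pads are 22 mm wide; open, the fingers measure 114 mm over their backs; the gripper's body (76 mm by 85 mm) begins 54 mm behind the grasp point. The pads swing forward as they close: fully open they stand 13 mm farther back than shut.
Start: joints at [-1.249, 0.411, -0.013, 1.596, 0.006, 1.134, -0.082], TCP at [0.238, 0.578, 0.253] pointing down, gripper open.
Joint ranges: [-2.95, 2.95], [-0.29, 1.99], [-1.47, 1.44], [0.14, 2.54], [-1.03, 4.17], [0.13, 1.85], [-2.86, 2.86]. Speed limits (rad/s): [2.39, 2.39, 3.01, 3.01, 3.14, 3.14, 3.14].

### API

Orientations are given as a unit quaternion [x, y, z, w].
In Python, from workcell import status, eyes, workorder gives the robot as it stands.
- The arm moves only by the tool move_arm, never from a script. Its argument "steps" is a list of rows, each an object with "grip": the closure, from 0 (fully open) to 1 (shut); "linear": the shift along the tool's x, y, z in mm, a list of three; "delta_rot": the turn, a rotation vector about the tool's x, y, z in rad, a list of three. A call has 1 to 8 rows; each row is the pose to reach, as a shift and turn from the pose commanded when the call began, along the tool's axes at that moment; what a row does not reach only later rows make up. A row lasts 1/10 s, in which the tool goes at most 50 mm and 8.59 degrees, less where a joint would pass 70% of its speed; a pose out of reach is approached as far as the arm can. A call with a gripper value outside its range is refused whole. The fingers move at their own pace and stop on an object; "newtons" is the grip in N (left out, the last holds). Time passes only in rows, so rows that repeat a pose let the fingers close. It gives the time, the measured TCP pose, the force and the opening at its end, in the units of the state.
- status.state(): the state, without advancing time (a new reading comes with each control period).
- eyes.capture(name): name is "side" or "top"; returns a dict with "pixels" (420x560x3 uint8, red, green, blue), "fx", "fy", "cx", "cy" (pixels), "dist_coeffs" ([k1, k2, p1, p2, k3] as OpenCV has them; the pictures are not rectified), "position" and "rotation" of the camera in the world. Camera axes: x right, y up, looking along -z (the intrinsics and any distortion apply to the point x, -y, -z); pixel columns grow to the right and rows downward; lengths in m; the calibration is good to about 2 mm. A picture is of the moment at which its call begins. There is no depth.
- workorder.sign_off(): hands the job in, once; it reports no verdict.
Trained networks look in a picture, given as the dict that the camera call returned (one of the last four; its "shot" number tells which), for a name from the list of things; names that differ only in an ending like _2 or _b are one class to them, and where a whole thing is asked for, a point or a joint stands for the part that bears it (a point fixed in the world has none). Each returns a list of dicts, best first, with "p" (0 to 1); they miss things now and then, are a little off and sometimes report something else, mostly with a low value. They report only what shows in the picture. A call takes as long as a camera call.
- eyes.masks_of(picture, label): "mask" (420x560 bool, what is visible of it).
- eyes.tip_of(picture, label): "position" ([x, y, z] in m, in the coordinates of the camera as it stood for that picture, good to about 4 mm: a listed point, or the origin of a listed thing).
The state is a dict: "time": time; "joint_positions": joint angles; "dq": joint speeds; "joint_torque": joint torques, N m; "ee_pos": TCP position; "tcp_rot": TCP orientation; "contact_force": force on the tool from outside, world axes, zero at the start; "ft_torque": the same for the moment, N m; "gripper_width": finger opening in m.
Only numpy, scipy, OpenCV 4.12 (cv2) and the standard library are available. Lean on these libraries where they do the work, as an engineer would, in place of code of your own. Each camera call takes 0.05 s, during which the arm holds its last target.

### The job

A monitor lies face down on the service bench; one of the four identical black covers on its back was not pushed in and rocks when you press on its end. Test the covers with light fingertip presses on their ends to find the one that rocks, then press that one firmly in the middle until it is fully home and firm. Do not press hard on the sound covers, do not pull up or pick up any cover, leave everything else lying where it is, and finish clear of it all.

Things in the scene. Friction and masses are not known exactly. Their poses are not given: they have to be found in the camera images.
- cover1: one of four identical black covers, 84 mm along its y, 56 mm along its x. Origin: centre of its upper face, z up. Which one is loose, and in which of the four places it sits, has to be found by pressing. Tops stand 10 to 14 mm above the back; the height does not tell which is loose.
- cover2: one of four identical black covers, 84 mm along its y, 56 mm along its x. Origin: centre of its upper face, z up. Which one is loose, and in which of the four places it sits, has to be found by pressing. All rest on sprung foam: a push sinks a cover about 1 mm per 3 N, at most 5.5 mm (about 16 N), and it comes back. Over 15 N is too hard for a sound cover.
- cover3: one of four identical black covers, 84 mm along its y, 56 mm along its x. Origin: centre of its upper face, z up. Which one is loose, and in which of the four places it sits, has to be found by pressing. A sound cover stays level under a push on its end. The loose one looks level, but tips about 0.11 rad about its x under 2 N on an end (30 mm from centre along y), then levels itself.
- cover4: one of four identical black covers, 84 mm along its y, 56 mm along its x. Origin: centre of its upper face, z up. Which one is loose, and in which of the four places it sits, has to be found by pressing. The loose one's stud, under its centre, is not pushed in: a push in the middle of 16 to 20 N slides it in 4 mm, where it stays and rocks no more. A push on an end cannot do it.
- back (a point): centre of the monitor's flat grey back (330 mm along x, 460 mm along y), at its surface; z up. The monitor does not move. The covers lie two by two, about 84 mm along x and 150 mm along y from this point, their y along its y. The bright plate in the middle is 150 mm square, 2 mm thick.
- screwdriver: screwdriver with an orange handle, 170 mm long, lying on the bright mounting plate in the middle of the monitor's back. A bystander: leave it. Origin at its underside.
- adapter: small dark plug adapter 42 x 34 x 16 mm with steel ends, lying on the monitor's back between the two left covers. A bystander: leave it. Origin at its underside.
- dish: small round steel dish of screws, 60 mm wide, 16 mm high, on the monitor's back between the two right covers. A bystander: leave it. Origin at its underside.
- prybar: flat blue plastic pry bar 150 x 12 x 8 mm on the mat to the right of the monitor. A bystander: leave it. Origin at its underside.
- tape: roll of yellow tape, 90 mm across, 19 mm high, on the mat to the right. A bystander: leave it. Origin at its underside.
- spray: spray can 54 mm across, 170 mm high, on the mat to the left. A bystander: leave it. Origin at its underside.
- bracket: galvanised angle bracket 100 x 50 x 45 mm on the mat to the left. A bystander: leave it. Origin at its underside.

How it is judged:
By the outcome, as a careful person would: the job done as asked, in the order asked, and still so for the second after the job is handed in, with the robot touching nothing.
It also fails if it takes over 58 s, if anything falls off the work surface, if the arm or the gripper's body presses on something with over 40 N, if the wrist force passes 120 N, or if a joint passes its speed limit or range.

## Working session

There is one attempt and no reset: what is moved stays moved. The work goes in short steps, Python scripts to look and compute and a tool call to move; the robot and the scene stay as the last step left them, time stands still between calls to the robot, and variables do not carry over. Pictures are saved under pics/ and viewed, and the job is handed in when it is done.

Besides the shell and the picture viewer there is one more tool, called after "Emit:" as a command line: name --argument value ..., lists and objects as JSON in quotes. move_arm: Moves the arm, as the interface text tells. Its arguments: {"type":"object","properties":{"steps":{"type":"array"},"newtons":{"type":"number"}},"required":["steps"]}

```bash
mkdir -p pics; ls
cat > h.py <<'E'
import numpy as np,cv2
from workcell import status,eyes,workorder
def save(p,n): cv2.imwrite('pics/'+n,cv2.cvtColor(p['pixels'],cv2.COLOR_RGB2BGR))
def R(p):
    r=np.array(p['rotation'],float)
    if r.shape==(3,3): return r
    from scipy.spatial.transform import Rotation as Q
    return Q.from_quat(r.ravel()).as_matrix()
def ray(p,uv,z):
    K=np.array([[p['fx'],0,p['cx']],[0,p['fy'],p['cy']],[0,0,1.]])
    q=cv2.undistortPoints(np.array(uv,float).reshape(-1,1,2),K,np.array(p['dist_coeffs'],float)).reshape(-1,2)
    d=np.c_[q[:,0],-q[:,1],-np.ones(len(q))]@R(p).T
    o=np.array(p['position']); return o+d*((z-o[2])/d[:,2])[:,None]
def w(p,c): return R(p)@np.array(c)+np.array(p['position'])
E
python3 - <<'E'
from h import *
print(status.state())
for n in('top','side'):
    p=eyes.capture(n); save(p,n+'0.png'); print(n,p['position'],p['rotation'])
    for l in('cover1','back','screwdriver','adapter','dish','spray'):
        print(l,[(np.round(w(p,d['position']),3),round(d['p'],2)) for d in eyes.tip_of(p,l)])
E
```

```text
pics
{'time': 0.0, 'joint_positions': array([-1.24917792,  0.41190464, -0.01271286,  1.59704269,  0.00557793,
        1.13433313, -0.0822037 ]), 'dq': array([-9.55316371e-04, -1.26540500e-03, -6.01982458e-05,  1.09478911e-04,
       -5.12674230e-04, -7.97471701e-04,  7.45842177e-04]), 'joint_torque': array([ 6.02535238e-04, -6.00607824e+01,  6.83201943e-01, -2.99410754e+01,
        1.39463143e-02,  1.03818061e-02,  8.82592133e-06]), 'ee_pos': array([0.23736416, 0.5776627 , 0.25245065]), 'tcp_rot': array([ 1.93671328e-01,  9.81066121e-01, -8.18642109e-04, -1.11996862e-04]), 'contact_force': array([-0.0627014 ,  0.38832402,  0.59392835]), 'ft_torque': array([ 0.00539366, -0.00149781, -0.01491354]), 'gripper_width': 0.08489283029153669}
top [0.3410249  0.0031386  1.34233699] [ 0.05938331 -0.05395911 -0.70119386  0.70844139]
cover1 [(array([0.664, 0.159, 0.062]), 0.83), (array([0.5  , 0.176, 0.053]), 0.67), (array([ 0.633, -0.142,  0.061]), 0.66)]
back [(array([0.564, 0.012, 0.048]), 0.88)]
screwdriver [(array([0.562, 0.012, 0.048]), 0.56)]
adapter [(array([0.584, 0.183, 0.048]), 0.64), (array([0.572, 0.408, 0.005]), 0.26)]
dish [(array([ 0.553, -0.118,  0.053]), 0.69)]
spray [(array([0.574, 0.41 , 0.004]), 0.96)]
side [ 0.24874521 -0.76426558  0.90774675] [ 0.36731956 -0.07565969 -0.18854552  0.90763569]
cover1 [(array([ 0.465, -0.129,  0.061]), 0.81), (array([ 0.632, -0.141,  0.065]), 0.61), (array([0.66 , 0.153, 0.061]), 0.6), (array([0.491, 0.172, 0.063]), 0.56)]
back [(array([0.568, 0.017, 0.053]), 0.6)]
screwdriver [(array([0.562, 0.012, 0.05 ]), 0.84), (array([ 0.462, -0.404,  0.007]), 0.48)]
adapter [(array([0.581, 0.194, 0.054]), 0.62)]
dish [(array([0.562, 0.014, 0.05 ]), 0.69), (array([ 0.557, -0.12 ,  0.053]), 0.57)]
spray [(array([ 0.573,  0.409, -0.001]), 0.62)]
```

View pics/top0.png

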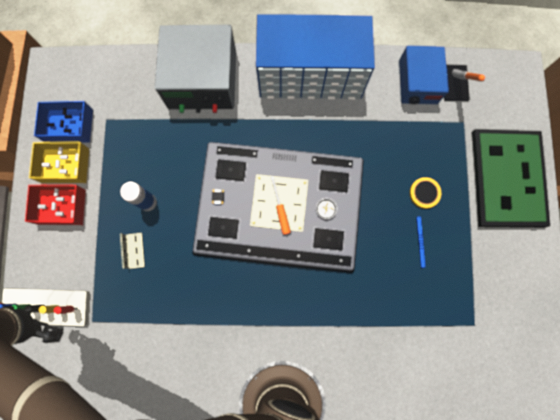

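View pics/side0.png

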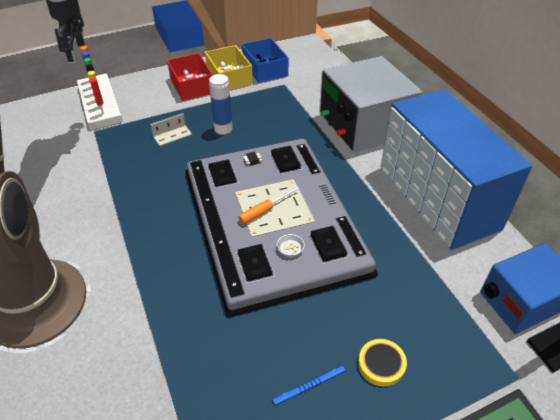

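Run:
```python
from h import *
for n in('top','side'):
    p=eyes.capture(n)
    for d in eyes.masks_of(p,'cover1'):
        m=d['mask'].astype(np.uint8); c=max(cv2.findContours(m,0,2)[0],key=cv2.contourArea)
        P=ray(p,c.reshape(-1,2),0.062)[:,:2]
        r=cv2.minAreaRect((P*1000).astype(np.float32)); print(n,round(d['p'],2),m.sum(),np.round(np.array(r[0]),1),np.round(r[1],1),round(r[2],1))
```

```text
top 0.89 520 [ 629.9 -139.9] [82.9 54.4] 84.1
top 0.69 533 [494.4 172.7] [53.9 82. ] 0.6
top 0.62 562 [ 464.3 -123.9] [83.6 55.1] 82.7
top 0.59 598 [662.4 154.9] [62.2 84. ] 0.3
side 0.95 537 [494.6 162.6] [91.4 56.6] 84.2
side 0.94 496 [659.8 145.7] [92.9 57.9] 84.5
side 0.86 884 [ 464.1 -133.2] [89.8 57.1] 84.8
side 0.67 870 [ 632.3 -148.9] [91.8 59.5] 85.0
```

The top view shows the covers at pixels (230,170), (333,181), (223,228) and (328,238). The adapter is at (218,197), the dish at (326,209) and the screwdriver at (282,210). The side view agrees. The covers are at about A(.495,.173), B(.662,.156), C(.465,-.128) and D(.632,-.141), with a yaw of about -0.098.

```bash
cat >> h.py <<'E'
from scipy.spatial.transform import Rotation as Q
YAW=-0.098
def go(pos,az=np.pi/2+YAW):
    s=status.state(); r=Q.from_quat(s['tcp_rot']); 
    x=np.array([np.cos(az),np.sin(az),0]); z=np.array([0,0,-1.]); t=Q.from_matrix(np.c_[x,np.cross(z,x),z])
    print('t',round(s['time'],2),'pos',np.round(s['ee_pos'],4),'F',np.round(s['contact_force'],2),'lin',np.round(r.inv().apply(np.array(pos)-s['ee_pos'])*1000,1),'rot',np.round((r.inv()*t).as_rotvec(),3),'q',np.round(s['joint_positions'],2))
C={'A':(.495,.173),'B':(.662,.156),'C':(.465,-.128),'D':(.632,-.141)}
def end(k,d): return np.array(C[k])+d*np.array([-np.sin(YAW),np.cos(YAW)])
E
python3 -c "
from h import *
print({k:(end(k,.03),end(k,-.03)) for k in C})
go([*end('A',-.03),.2524])"
```

```text
{'A': (array([0.4979353 , 0.20285606]), array([0.4920647 , 0.14314394])), 'B': (array([0.6649353 , 0.18585606]), array([0.6590647 , 0.12614394])), 'C': (array([ 0.4679353 , -0.09814394]), array([ 0.4620647 , -0.15785606])), 'D': (array([ 0.6349353 , -0.11114394]), array([ 0.6290647 , -0.17085606]))}
t 0.9 pos [0.2375 0.5781 0.2533] F [-0.06 -0.07  0.05] lin [-400.7 -305.6    0.9] rot [-0.     0.     1.279] q [-1.25  0.41 -0.01  1.6   0.01  1.13 -0.08]
```

Emit:
move_arm --steps '[{"grip": 1, "linear": [-400, -305, 0], "delta_rot": [0, 0, 1.279]}, {"grip": 1, "linear": [-400, -305, 0], "delta_rot": [0, 0, 1.279]}, {"grip": 1, "linear": [-400, -305, 0], "delta_rot": [0, 0, 1.279]}, {"grip": 1, "linear": [-400, -305, 0], "delta_rot": [0, 0, 1.279]}, {"grip": 1, "linear": [-400, -305, 0], "delta_rot": [0, 0, 1.279]}, {"grip": 1, "linear": [-400, -305, 0], "delta_rot": [0, 0, 1.279]}, {"grip": 1, "linear": [-400, -305, 0], "delta_rot": [0, 0, 1.279]}, {"grip": 1, "linear": [-400, -305, 0], "delta_rot": [0, 0, 1.279]}]' --newtons 20

```text
time: 1.7
ee_pos: [0.4403, 0.2311, 0.2537]
tcp_rot: [0.716, 0.698, 0.001, -0.0]
contact_force: [1.8, 1.1, 0.4]
gripper_width: 0.0
```

```bash
python3 -c "
from h import *
go([*end('A',-.03),.2])"
```

```text
t 1.7 pos [0.4403 0.2311 0.2537] F [1.84 1.15 0.43] lin [-86.7  53.9  53.7] rot [ 0.001 -0.001  0.073] q [-0.89  0.19  0.36  1.92 -0.08  1.04 -0.52]
```

Emit:
move_arm --steps '[{"grip": 1, "linear": [-87, 54, 100], "delta_rot": [0, 0, 0.073]}, {"grip": 1, "linear": [-87, 54, 100], "delta_rot": [0, 0, 0.073]}, {"grip": 1, "linear": [-87, 54, 100], "delta_rot": [0, 0, 0.073]}, {"grip": 1, "linear": [-87, 54, 100], "delta_rot": [0, 0, 0.073]}, {"grip": 1, "linear": [-87, 54, 130], "delta_rot": [0, 0, 0.073]}, {"grip": 1, "linear": [-87, 54, 130], "delta_rot": [0, 0, 0.073]}, {"grip": 1, "linear": [-87, 54, 130], "delta_rot": [0, 0, 0.073]}]'

```text
time: 2.4
ee_pos: [0.4916, 0.1454, 0.1237]
tcp_rot: [0.739, 0.674, -0.0, -0.0]
contact_force: [-0.5, -0.2, -0.2]
gripper_width: 0.0001
```

```bash
python3 -c "
from h import *
go([*end('A',-.03),.1])
p=eyes.capture('side'); save(p,'s1.png')
s=status.state();u=[]
"
```

```text
t 2.4 pos [0.4916 0.1454 0.1237] F [-0.46 -0.19 -0.19] lin [-2.2  0.7 23.7] rot [-0.001  0.     0.007] q [-0.69  0.4   0.38  2.02 -0.21  0.76 -0.27]
```

View pics/s1.png

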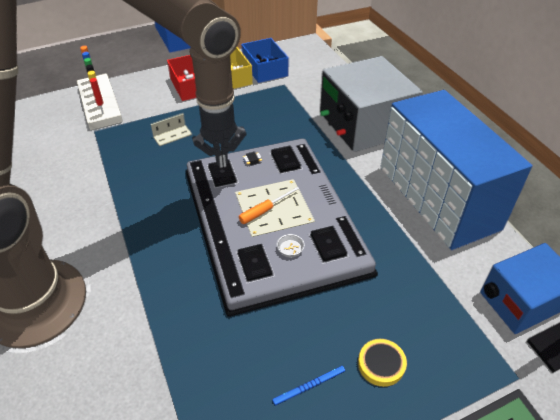

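The side view shows the closed fingers over the near-left cover at (222,168).

Emit:
move_arm --steps '[{"grip": 1, "linear": [-2, 1, 16], "delta_rot": [0, 0, 0]}, {"grip": 1, "linear": [-2, 1, 26], "delta_rot": [0, 0, 0]}, {"grip": 1, "linear": [-2, 1, 29], "delta_rot": [0, 0, 0]}, {"grip": 1, "linear": [-2, 1, 29], "delta_rot": [0, 0, 0]}]'

```text
time: 2.85
ee_pos: [0.4926, 0.1431, 0.0945]
tcp_rot: [0.739, 0.674, -0.0, -0.0]
contact_force: [0.1, 0.5, -1.1]
gripper_width: -0.0001
```

Emit:
move_arm --steps '[{"grip": 1, "linear": [0, 0, 1.5], "delta_rot": [0, 0, 0]}, {"grip": 1, "linear": [0, 0, 3], "delta_rot": [0, 0, 0]}, {"grip": 1, "linear": [0, 0, 3], "delta_rot": [0, 0, 0]}]'

```text
time: 3.15
ee_pos: [0.4928, 0.1429, 0.0914]
tcp_rot: [0.739, 0.674, 0.0, -0.0]
contact_force: [0.2, 0.0, -0.8]
gripper_width: -0.0001
```

Emit:
move_arm --steps '[{"grip": 1, "linear": [0, 0, 1.5], "delta_rot": [0, 0, 0]}, {"grip": 1, "linear": [0, 0, 2], "delta_rot": [0, 0, 0]}, {"grip": 1, "linear": [0, 0, 2], "delta_rot": [0, 0, 0]}]'

```text
time: 3.45
ee_pos: [0.4927, 0.1428, 0.0892]
tcp_rot: [0.739, 0.674, -0.0, -0.0]
contact_force: [-0.0, -0.2, 1.0]
gripper_width: 0.0002
```

Emit:
move_arm --steps '[{"grip": 1, "linear": [0, 0, 1], "delta_rot": [0, 0, 0]}, {"grip": 1, "linear": [0, 0, 1.5], "delta_rot": [0, 0, 0]}, {"grip": 1, "linear": [0, 0, 1.5], "delta_rot": [0, 0, 0]}]'

```text
time: 3.75
ee_pos: [0.4926, 0.1428, 0.0877]
tcp_rot: [0.739, 0.674, -0.0, -0.0]
contact_force: [0.4, 0.4, 0.4]
gripper_width: -0.0001
```

```bash
python3 -c "
from h import *
for i in range(3):
  s=status.state();print(s['time'],s['contact_force'],s['ft_torque'],s['ee_pos'][2])
"
```

```text
3.75 [0.4393217  0.35424009 0.41573884] [ 0.02294134 -0.02237837 -0.04437876] 0.08767197326036388
3.75 [0.4393217  0.35424009 0.41573884] [ 0.02294134 -0.02237837 -0.04437876] 0.08767197326036388
3.75 [0.4393217  0.35424009 0.41573884] [ 0.02294134 -0.02237837 -0.04437876] 0.08767197326036388
```

Emit:
move_arm --steps '[{"grip": 1, "linear": [0, 0, 1], "delta_rot": [0, 0, 0]}, {"grip": 1, "linear": [0, 0, 1.5], "delta_rot": [0, 0, 0]}, {"grip": 1, "linear": [0, 0, 1.5], "delta_rot": [0, 0, 0]}]'

```text
time: 4.05
ee_pos: [0.4927, 0.1428, 0.0862]
tcp_rot: [0.739, 0.674, -0.0, -0.0]
contact_force: [-0.3, 0.6, 0.4]
gripper_width: 0.0002
```

Emit:
move_arm --steps '[{"grip": 1, "linear": [0, 0, 1], "delta_rot": [0, 0, 0]}, {"grip": 1, "linear": [0, 0, 1], "delta_rot": [0, 0, 0]}]'

```text
time: 4.25
ee_pos: [0.4927, 0.1428, 0.0852]
tcp_rot: [0.739, 0.674, -0.0, -0.0]
contact_force: [0.5, 0.6, 0.3]
gripper_width: 0.0002
```

Still free; tip at z = 0.063.

Emit:
move_arm --steps '[{"grip": 1, "linear": [0, 0, 1], "delta_rot": [0, 0, 0]}, {"grip": 1, "linear": [0, 0, 1.5], "delta_rot": [0, 0, 0]}, {"grip": 1, "linear": [0, 0, 1.5], "delta_rot": [0, 0, 0]}]'

```text
time: 4.55
ee_pos: [0.4926, 0.1428, 0.0837]
tcp_rot: [0.739, 0.674, -0.0, -0.0]
contact_force: [0.1, -0.3, -0.8]
gripper_width: 0.0003
```

```bash
python3 -c "
from h import *
p=eyes.capture('side'); save(p,'s2.png')
im=cv2.imread('pics/s2.png')[110:220,160:330]; cv2.imwrite('pics/s2c.png',cv2.resize(im,None,fx=4.5,fy=4.5,interpolation=2))
print(status.state()['contact_force'])
"
```

```text
[ 0.70483528  0.57516854 -1.05085668]
```

View pics/s2c.png

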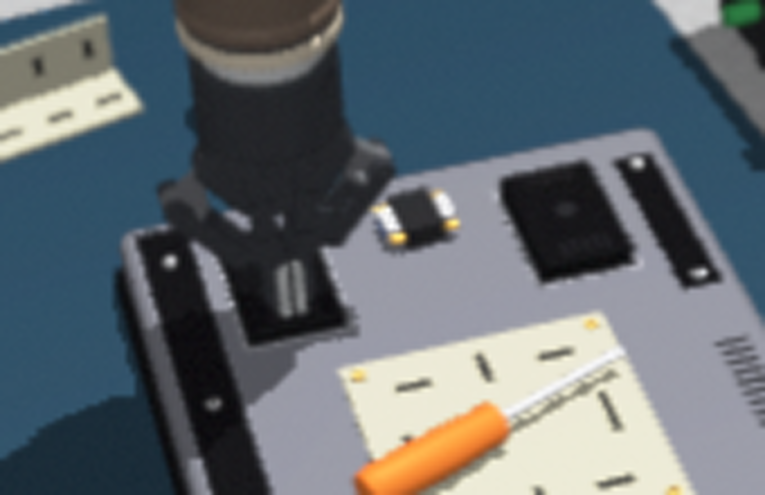

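The fingertips are just above the cover's near end (crop ~(290,300)), with no contact yet.

Emit:
move_arm --steps '[{"grip": 1, "linear": [0, 0, 1], "delta_rot": [0, 0, 0]}, {"grip": 1, "linear": [0, 0, 1.5], "delta_rot": [0, 0, 0]}, {"grip": 1, "linear": [0, 0, 1.5], "delta_rot": [0, 0, 0]}]'

```text
time: 4.9
ee_pos: [0.4927, 0.1428, 0.0822]
tcp_rot: [0.739, 0.674, -0.0, -0.0]
contact_force: [0.2, -0.8, -0.5]
gripper_width: -0.0002
```

Emit:
move_arm --steps '[{"grip": 1, "linear": [0, 0, 1], "delta_rot": [0, 0, 0]}, {"grip": 1, "linear": [0, 0, 1], "delta_rot": [0, 0, 0]}]'

```text
time: 5.1
ee_pos: [0.4927, 0.1428, 0.0812]
tcp_rot: [0.739, 0.674, -0.0, -0.0]
contact_force: [0.8, 0.4, -0.1]
gripper_width: 0.0001
```

Emit:
move_arm --steps '[{"grip": 1, "linear": [0, 0, 1], "delta_rot": [0, 0, 0]}, {"grip": 1, "linear": [0, 0, 1.5], "delta_rot": [0, 0, 0]}, {"grip": 1, "linear": [0, 0, 1.5], "delta_rot": [0, 0, 0]}]'

```text
time: 5.4
ee_pos: [0.4927, 0.1428, 0.0799]
tcp_rot: [0.739, 0.674, 0.0, -0.0]
contact_force: [-0.8, -0.7, 3.7]
gripper_width: -0.0003
```

Emit:
move_arm --steps '[{"grip": 1, "linear": [0, 0, 1], "delta_rot": [0, 0, 0]}, {"grip": 1, "linear": [0, 0, 1], "delta_rot": [0, 0, 0]}]'

```text
time: 5.6
ee_pos: [0.4928, 0.1427, 0.079]
tcp_rot: [0.739, 0.674, 0.0, -0.0]
contact_force: [-2.0, -0.7, 7.5]
gripper_width: -0.0002
```

Cover A gives about 3.8 N/mm from contact, so it is sound. Next is B.

Emit:
move_arm --steps '[{"grip": 1, "linear": [0, 0, -20], "delta_rot": [0, 0, 0]}, {"grip": 1, "linear": [0, 0, -36], "delta_rot": [0, 0, 0]}]'

```text
time: 5.8
ee_pos: [0.4926, 0.1427, 0.115]
tcp_rot: [0.739, 0.674, -0.0, -0.0]
contact_force: [-0.3, 0.3, -1.3]
gripper_width: 0.0
```

```bash
python3 -c "
from h import *
go([*end('B',-.03),.088])"
```

```text
t 5.8 pos [0.4926 0.1427 0.115 ] F [-0.33  0.31 -1.31] lin [ -1.1 167.3  26.9] rot [-0.001  0.001  0.006] q [-0.68  0.41  0.38  2.03 -0.22  0.75 -0.26]
```

Emit:
move_arm --steps '[{"grip": 1, "linear": [-1, 45, 0], "delta_rot": [0, 0, 0.006]}, {"grip": 1, "linear": [-1, 90, 0], "delta_rot": [0, 0, 0.006]}, {"grip": 1, "linear": [-1, 135, 0], "delta_rot": [0, 0, 0.006]}, {"grip": 1, "linear": [-1, 167, 0], "delta_rot": [0, 0, 0.006]}, {"grip": 1, "linear": [-1, 167, 15], "delta_rot": [0, 0, 0.006]}, {"grip": 1, "linear": [-1, 167, 25], "delta_rot": [0, 0, 0.006]}, {"grip": 1, "linear": [-1, 167, 27], "delta_rot": [0, 0, 0.006]}, {"grip": 1, "linear": [-1, 167, 27], "delta_rot": [0, 0, 0.006]}]'

```text
time: 6.6
ee_pos: [0.6573, 0.1269, 0.087]
tcp_rot: [0.741, 0.672, -0.001, -0.001]
contact_force: [0.7, 0.2, 0.7]
gripper_width: 0.0004
```

Emit:
move_arm --steps '[{"grip": 1, "linear": [0, 0, 1], "delta_rot": [0, 0, 0]}, {"grip": 1, "linear": [0, 0, 2], "delta_rot": [0, 0, 0]}, {"grip": 1, "linear": [0, 0, 2], "delta_rot": [0, 0, 0]}]'

```text
time: 6.9
ee_pos: [0.6589, 0.1267, 0.0863]
tcp_rot: [0.741, 0.672, 0.0, 0.0]
contact_force: [-0.2, 0.4, 0.0]
gripper_width: 0.0003
```

Emit:
move_arm --steps '[{"grip": 1, "linear": [0, 0, 1], "delta_rot": [0, 0, 0]}, {"grip": 1, "linear": [0, 0, 1.5], "delta_rot": [0, 0, 0]}, {"grip": 1, "linear": [0, 0, 1.5], "delta_rot": [0, 0, 0]}]'

```text
time: 7.2
ee_pos: [0.659, 0.1264, 0.0844]
tcp_rot: [0.741, 0.672, 0.0, 0.0]
contact_force: [0.2, -1.3, 1.2]
gripper_width: -0.0002
```

Emit:
move_arm --steps '[{"grip": 1, "linear": [0, 0, 1], "delta_rot": [0, 0, 0]}, {"grip": 1, "linear": [0, 0, 1.5], "delta_rot": [0, 0, 0]}, {"grip": 1, "linear": [0, 0, 1.5], "delta_rot": [0, 0, 0]}]'

```text
time: 7.5
ee_pos: [0.659, 0.1261, 0.0828]
tcp_rot: [0.741, 0.672, -0.0, 0.0]
contact_force: [-0.3, -1.6, 1.8]
gripper_width: 0.0
```

Emit:
move_arm --steps '[{"grip": 1, "linear": [0, 0, 1], "delta_rot": [0, 0, 0]}, {"grip": 1, "linear": [0, 0, 1], "delta_rot": [0, 0, 0]}]'

```text
time: 7.7
ee_pos: [0.6591, 0.126, 0.0819]
tcp_rot: [0.741, 0.671, -0.0, 0.0]
contact_force: [0.5, -1.1, 3.6]
gripper_width: -0.0003
```

Emit:
move_arm --steps '[{"grip": 1, "linear": [0, 0, 1], "delta_rot": [0, 0, 0]}, {"grip": 1, "linear": [0, 0, 1], "delta_rot": [0, 0, 0]}]'

```text
time: 7.9
ee_pos: [0.6591, 0.126, 0.081]
tcp_rot: [0.741, 0.671, 0.0, 0.0]
contact_force: [-1.2, -3.1, 4.8]
gripper_width: 0.0001
```

The force is softer here (1.2, 1.8, then 3.6 N over 2.5 mm) and there is a lateral force. Looking at it before I lift.

```bash
python3 -c "
from h import *
p=eyes.capture('side'); save(p,'s3.png')
im=cv2.imread('pics/s3.png')[110:200,230:350]; a=cv2.imread('pics/side0.png')[110:200,230:350]
cv2.imwrite('pics/s3c.png',cv2.resize(np.vstack([a,im]),None,fx=3.3,fy=3.3,interpolation=2))
print(status.state()['contact_force'])
"
```

```text
[-1.2246646  -3.32388164  4.67642202]
```

View pics/s3c.png

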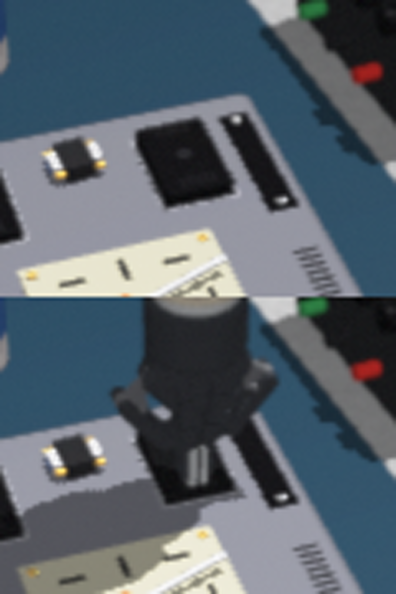

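B looks like the loose one; the near edge sits slightly lower in the picture. I'll test D and C as well for comparison.

Emit:
move_arm --steps '[{"grip": 1, "linear": [0, 0, -20], "delta_rot": [0, 0, 0]}, {"grip": 1, "linear": [0, 0, -40], "delta_rot": [0, 0, 0]}]'

```text
time: 8.15
ee_pos: [0.6581, 0.1273, 0.1202]
tcp_rot: [0.741, 0.672, -0.001, -0.001]
contact_force: [-0.2, -0.3, 1.1]
gripper_width: 0.0
```

```bash
python3 -c "
from h import *
go([*end('D',.03),.088])"
```

```text
t 8.15 pos [0.6581 0.1273 0.1202] F [-0.19 -0.31  1.1 ] lin [-2.396e+02  2.000e-01  3.210e+01] rot [-0.002 -0.     0.001] q [-0.51  0.64  0.37  1.62 -0.27  0.94 -0.14]
```

Emit:
move_arm --steps '[{"grip": 1, "linear": [-45, 0, 0], "delta_rot": [0, 0, 0]}, {"grip": 1, "linear": [-90, 0, 0], "delta_rot": [0, 0, 0]}, {"grip": 1, "linear": [-135, 0, 0], "delta_rot": [0, 0, 0]}, {"grip": 1, "linear": [-180, 0, 0], "delta_rot": [0, 0, 0]}, {"grip": 1, "linear": [-220, 0, 0], "delta_rot": [0, 0, 0]}, {"grip": 1, "linear": [-240, 0, 0], "delta_rot": [0, 0, 0]}, {"grip": 1, "linear": [-240, 0, 10], "delta_rot": [0, 0, 0]}, {"grip": 1, "linear": [-240, 0, 20], "delta_rot": [0, 0, 0]}]'

```text
time: 8.95
ee_pos: [0.6356, -0.1113, 0.0999]
tcp_rot: [0.741, 0.672, 0.001, -0.0]
contact_force: [0.7, 0.1, -1.4]
gripper_width: 0.0002
```

```bash
python3 -c "
from h import *
go([*end('D',.03),.086])"
```

```text
t 8.95 pos [ 0.6356 -0.1113  0.0999] F [ 0.69  0.08 -1.35] lin [ 0.1 -0.7 13.9] rot [ 0.    -0.001 -0.   ] q [-0.16  0.62  0.37  1.7  -0.28  0.87  0.24]
```

Emit:
move_arm --steps '[{"grip": 1, "linear": [0, 0, 8], "delta_rot": [0, 0, 0]}, {"grip": 1, "linear": [0, 0, 13], "delta_rot": [0, 0, 0]}, {"grip": 1, "linear": [0, 0, 13], "delta_rot": [0, 0, 0]}, {"grip": 1, "linear": [0, 0, 13], "delta_rot": [0, 0, 0]}]'

```text
time: 9.35
ee_pos: [0.6356, -0.1116, 0.0876]
tcp_rot: [0.741, 0.672, -0.0, -0.0]
contact_force: [-0.2, -0.3, 0.6]
gripper_width: -0.0003
```

Emit:
move_arm --steps '[{"grip": 1, "linear": [0, 0, 1], "delta_rot": [0, 0, 0]}, {"grip": 1, "linear": [0, 0, 1.5], "delta_rot": [0, 0, 0]}, {"grip": 1, "linear": [0, 0, 1.5], "delta_rot": [0, 0, 0]}]'

```text
time: 9.65
ee_pos: [0.6356, -0.1124, 0.0865]
tcp_rot: [0.741, 0.672, 0.0, 0.0]
contact_force: [0.0, -0.4, -0.2]
gripper_width: -0.0001
```

Emit:
move_arm --steps '[{"grip": 1, "linear": [0, 0, 1], "delta_rot": [0, 0, 0]}, {"grip": 1, "linear": [0, 0, 1], "delta_rot": [0, 0, 0]}, {"grip": 1, "linear": [0, 0, 1], "delta_rot": [0, 0, 0]}]'

```text
time: 9.95
ee_pos: [0.6354, -0.1124, 0.0853]
tcp_rot: [0.741, 0.672, 0.0, -0.0]
contact_force: [0.5, 0.5, -0.8]
gripper_width: -0.0001
```

Emit:
move_arm --steps '[{"grip": 1, "linear": [0, 0, 1], "delta_rot": [0, 0, 0]}, {"grip": 1, "linear": [0, 0, 1.5], "delta_rot": [0, 0, 0]}, {"grip": 1, "linear": [0, 0, 1.5], "delta_rot": [0, 0, 0]}]'

```text
time: 10.25
ee_pos: [0.6356, -0.1124, 0.084]
tcp_rot: [0.741, 0.672, 0.0, 0.0]
contact_force: [-0.0, 0.3, 3.0]
gripper_width: -0.0002
```

Emit:
move_arm --steps '[{"grip": 1, "linear": [0, 0, 1], "delta_rot": [0, 0, 0]}, {"grip": 1, "linear": [0, 0, 1], "delta_rot": [0, 0, 0]}, {"grip": 1, "linear": [0, 0, 1], "delta_rot": [0, 0, 0]}]'

```text
time: 10.55
ee_pos: [0.6356, -0.1124, 0.0831]
tcp_rot: [0.741, 0.672, 0.0, 0.0]
contact_force: [-1.2, -0.0, 4.0]
gripper_width: 0.0002
```

Emit:
move_arm --steps '[{"grip": 1, "linear": [0, 0, 1], "delta_rot": [0, 0, 0]}, {"grip": 1, "linear": [0, 0, 1], "delta_rot": [0, 0, 0]}, {"grip": 1, "linear": [0, 0, 1], "delta_rot": [0, 0, 0]}]'

```text
time: 10.85
ee_pos: [0.6356, -0.1123, 0.0823]
tcp_rot: [0.741, 0.672, 0.0, 0.0]
contact_force: [-2.1, 0.3, 6.7]
gripper_width: -0.0002
```

D gives about 3 N/mm, so it is sound. Next is C.

Emit:
move_arm --steps '[{"grip": 1, "linear": [0, 0, -20], "delta_rot": [0, 0, 0]}, {"grip": 1, "linear": [0, 0, -38], "delta_rot": [0, 0, 0]}]'

```text
time: 11.05
ee_pos: [0.635, -0.1124, 0.1196]
tcp_rot: [0.741, 0.672, -0.001, -0.0]
contact_force: [-0.6, -0.6, 0.4]
gripper_width: -0.0001
```

```bash
python3 -c "
from h import *
go([*end('C',.03),.088])"
```

```text
t 11.05 pos [ 0.635  -0.1124  0.1196] F [-0.57 -0.65  0.44] lin [  -2.2 -167.6   31.8] rot [-0.001  0.    -0.   ] q [-0.16  0.6   0.38  1.69 -0.27  0.9   0.23]
```

Emit:
move_arm --steps '[{"grip": 1, "linear": [-2, -45, 0], "delta_rot": [0, 0, 0]}, {"grip": 1, "linear": [-2, -90, 0], "delta_rot": [0, 0, 0]}, {"grip": 1, "linear": [-2, -135, 0], "delta_rot": [0, 0, 0]}, {"grip": 1, "linear": [-2, -168, 0], "delta_rot": [0, 0, 0]}, {"grip": 1, "linear": [-2, -168, 15], "delta_rot": [0, 0, 0]}, {"grip": 1, "linear": [-2, -168, 28], "delta_rot": [0, 0, 0]}, {"grip": 1, "linear": [-2, -168, 32], "delta_rot": [0, 0, 0]}, {"grip": 1, "linear": [-2, -168, 32], "delta_rot": [0, 0, 0]}]'

```text
time: 11.85
ee_pos: [0.4682, -0.0981, 0.0869]
tcp_rot: [0.741, 0.672, -0.001, -0.0]
contact_force: [-0.6, 0.8, 0.3]
gripper_width: 0.0001
```

Emit:
move_arm --steps '[{"grip": 1, "linear": [0, 0, 1], "delta_rot": [0, 0, 0]}, {"grip": 1, "linear": [0, 0, 2], "delta_rot": [0, 0, 0]}, {"grip": 1, "linear": [0, 0, 2], "delta_rot": [0, 0, 0]}]'

```text
time: 12.15
ee_pos: [0.4683, -0.098, 0.0859]
tcp_rot: [0.741, 0.672, 0.0, 0.0]
contact_force: [0.2, 0.2, -0.9]
gripper_width: 0.0002
```

Emit:
move_arm --steps '[{"grip": 1, "linear": [0, 0, 1], "delta_rot": [0, 0, 0]}, {"grip": 1, "linear": [0, 0, 1.5], "delta_rot": [0, 0, 0]}, {"grip": 1, "linear": [0, 0, 1.5], "delta_rot": [0, 0, 0]}]'

```text
time: 12.45
ee_pos: [0.4681, -0.0979, 0.0843]
tcp_rot: [0.741, 0.672, 0.0, 0.0]
contact_force: [0.5, -0.2, 0.1]
gripper_width: 0.0001
```

Emit:
move_arm --steps '[{"grip": 1, "linear": [0, 0, 1], "delta_rot": [0, 0, 0]}, {"grip": 1, "linear": [0, 0, 1.5], "delta_rot": [0, 0, 0]}, {"grip": 1, "linear": [0, 0, 1.5], "delta_rot": [0, 0, 0]}]'

```text
time: 12.75
ee_pos: [0.468, -0.0979, 0.0827]
tcp_rot: [0.741, 0.672, -0.0, -0.0]
contact_force: [-0.0, 0.2, -0.2]
gripper_width: 0.0001
```

Emit:
move_arm --steps '[{"grip": 1, "linear": [0, 0, 1], "delta_rot": [0, 0, 0]}, {"grip": 1, "linear": [0, 0, 1], "delta_rot": [0, 0, 0]}, {"grip": 1, "linear": [0, 0, 1], "delta_rot": [0, 0, 0]}]'

```text
time: 13.05
ee_pos: [0.4681, -0.0979, 0.0819]
tcp_rot: [0.741, 0.672, 0.0, -0.0]
contact_force: [-1.6, -0.6, 3.8]
gripper_width: -0.0001
```

Emit:
move_arm --steps '[{"grip": 1, "linear": [0, 0, 1], "delta_rot": [0, 0, 0]}, {"grip": 1, "linear": [0, 0, 1], "delta_rot": [0, 0, 0]}, {"grip": 1, "linear": [0, 0, 1], "delta_rot": [0, 0, 0]}]'

```text
time: 13.35
ee_pos: [0.4681, -0.0978, 0.0809]
tcp_rot: [0.741, 0.672, 0.0, -0.0]
contact_force: [-1.4, 0.8, 5.5]
gripper_width: 0.0001
```

C gives about 3 N/mm, so it is sound. Now B's other end, to confirm before I press hard.

Emit:
move_arm --steps '[{"grip": 1, "linear": [0, 0, -20], "delta_rot": [0, 0, 0]}, {"grip": 1, "linear": [0, 0, -60], "delta_rot": [0, 0, 0]}, {"grip": 1, "linear": [0, 0, -60], "delta_rot": [0, 0, 0]}]'

```text
time: 13.65
ee_pos: [0.4704, -0.0987, 0.1443]
tcp_rot: [0.741, 0.671, 0.002, 0.002]
contact_force: [0.4, -0.3, -0.3]
gripper_width: 0.0003
```

```bash
python3 -c "
from h import *
go([*end('B',.03),.14])"
```

```text
t 13.65 pos [ 0.4704 -0.0987  0.1443] F [ 0.42 -0.3  -0.27] lin [302.3 165.5   5.4] rot [ 0.006 -0.    -0.001] q [-0.25  0.31  0.43  2.08 -0.19  0.77  0.2 ]
```

Emit:
move_arm --steps '[{"grip": 1, "linear": [302, 165, 5], "delta_rot": [0, 0, 0]}, {"grip": 1, "linear": [302, 165, 5], "delta_rot": [0, 0, 0]}, {"grip": 1, "linear": [302, 165, 5], "delta_rot": [0, 0, 0]}, {"grip": 1, "linear": [302, 165, 5], "delta_rot": [0, 0, 0]}, {"grip": 1, "linear": [302, 165, 5], "delta_rot": [0, 0, 0]}, {"grip": 1, "linear": [302, 165, 5], "delta_rot": [0, 0, 0]}, {"grip": 1, "linear": [302, 165, 5], "delta_rot": [0, 0, 0]}, {"grip": 1, "linear": [302, 165, 5], "delta_rot": [0, 0, 0]}]'

```text
time: 14.45
ee_pos: [0.6629, 0.1945, 0.1336]
tcp_rot: [0.738, 0.675, 0.001, -0.001]
contact_force: [0.4, 1.1, 0.4]
gripper_width: 0.0
```

```bash
python3 -c "
from h import *
go([*end('B',.03),.089])"
```

```text
t 14.45 pos [0.6629 0.1945 0.1336] F [0.45 1.07 0.38] lin [-8.6  2.8 44.6] rot [-0.    -0.003  0.008] q [-0.58  0.65  0.35  1.55 -0.26  0.98 -0.24]
```

Emit:
move_arm --steps '[{"grip": 1, "linear": [0, 0, 0], "delta_rot": [0, 0, 0]}, {"grip": 1, "linear": [0, 0, 0], "delta_rot": [0, 0, 0]}]'

```text
time: 14.65
ee_pos: [0.6613, 0.1849, 0.135]
tcp_rot: [0.741, 0.671, -0.001, 0.0]
contact_force: [0.8, -0.0, 1.5]
gripper_width: 0.0003
```

```bash
python3 -c "
from h import *
go([*end('B',.03),.089])"
```

```text
t 14.65 pos [0.6613 0.1849 0.135 ] F [ 0.78 -0.02  1.5 ] lin [ 1.4  3.5 46. ] rot [-0.001  0.001 -0.001] q [-0.58  0.64  0.36  1.56 -0.25  0.98 -0.24]
```

Emit:
move_arm --steps '[{"grip": 1, "linear": [1, 3, 20], "delta_rot": [0, 0, 0]}, {"grip": 1, "linear": [1, 3, 36], "delta_rot": [0, 0, 0]}, {"grip": 1, "linear": [1, 3, 44], "delta_rot": [0, 0, 0]}, {"grip": 1, "linear": [1, 3, 46], "delta_rot": [0, 0, 0]}, {"grip": 1, "linear": [1, 3, 46], "delta_rot": [0, 0, 0]}, {"grip": 1, "linear": [1, 3, 46], "delta_rot": [0, 0, 0]}]'

```text
time: 15.25
ee_pos: [0.6652, 0.1871, 0.0905]
tcp_rot: [0.741, 0.672, 0.0, 0.0]
contact_force: [1.0, -0.1, 1.0]
gripper_width: 0.0002
```

Emit:
move_arm --steps '[{"grip": 1, "linear": [0, 0, 1], "delta_rot": [0, 0, 0]}, {"grip": 1, "linear": [0, 0, 1], "delta_rot": [0, 0, 0]}, {"grip": 1, "linear": [0, 0, 1], "delta_rot": [0, 0, 0]}]'

```text
time: 15.55
ee_pos: [0.665, 0.1873, 0.0891]
tcp_rot: [0.741, 0.672, 0.0, 0.0]
contact_force: [-0.2, 0.2, 1.1]
gripper_width: 0.0001
```

Emit:
move_arm --steps '[{"grip": 1, "linear": [0, 0, 1], "delta_rot": [0, 0, 0]}, {"grip": 1, "linear": [0, 0, 1], "delta_rot": [0, 0, 0]}, {"grip": 1, "linear": [0, 0, 1], "delta_rot": [0, 0, 0]}]'

```text
time: 15.85
ee_pos: [0.6649, 0.1872, 0.0877]
tcp_rot: [0.741, 0.672, -0.0, -0.0]
contact_force: [0.1, 0.5, -1.0]
gripper_width: -0.0001
```

Emit:
move_arm --steps '[{"grip": 1, "linear": [0, 0, 1], "delta_rot": [0, 0, 0]}, {"grip": 1, "linear": [0, 0, 1], "delta_rot": [0, 0, 0]}, {"grip": 1, "linear": [0, 0, 1], "delta_rot": [0, 0, 0]}]'

```text
time: 16.15
ee_pos: [0.6648, 0.1872, 0.0867]
tcp_rot: [0.741, 0.672, -0.0, -0.0]
contact_force: [0.0, -0.3, -0.4]
gripper_width: -0.0001
```

Emit:
move_arm --steps '[{"grip": 1, "linear": [0, 0, 1], "delta_rot": [0, 0, 0]}, {"grip": 1, "linear": [0, 0, 1], "delta_rot": [0, 0, 0]}, {"grip": 1, "linear": [0, 0, 1], "delta_rot": [0, 0, 0]}]'

```text
time: 16.45
ee_pos: [0.6649, 0.1872, 0.0858]
tcp_rot: [0.741, 0.672, 0.0, -0.0]
contact_force: [-0.9, 1.1, -0.5]
gripper_width: -0.0002
```

Emit:
move_arm --steps '[{"grip": 1, "linear": [0, 0, 1], "delta_rot": [0, 0, 0]}, {"grip": 1, "linear": [0, 0, 1], "delta_rot": [0, 0, 0]}, {"grip": 1, "linear": [0, 0, 1], "delta_rot": [0, 0, 0]}]'

```text
time: 16.75
ee_pos: [0.6649, 0.1871, 0.0848]
tcp_rot: [0.741, 0.672, -0.0, -0.0]
contact_force: [0.2, -0.6, 0.4]
gripper_width: -0.0002
```

Emit:
move_arm --steps '[{"grip": 1, "linear": [0, 0, 1], "delta_rot": [0, 0, 0]}, {"grip": 1, "linear": [0, 0, 1], "delta_rot": [0, 0, 0]}, {"grip": 1, "linear": [0, 0, 1], "delta_rot": [0, 0, 0]}]'

```text
time: 17.05
ee_pos: [0.665, 0.1873, 0.0839]
tcp_rot: [0.741, 0.672, 0.0, -0.0]
contact_force: [0.8, -1.0, 0.8]
gripper_width: 0.0
```

Emit:
move_arm --steps '[{"grip": 1, "linear": [0, 0, 1], "delta_rot": [0, 0, 0]}, {"grip": 1, "linear": [0, 0, 1], "delta_rot": [0, 0, 0]}, {"grip": 1, "linear": [0, 0, 1], "delta_rot": [0, 0, 0]}]'

```text
time: 17.35
ee_pos: [0.665, 0.1875, 0.0829]
tcp_rot: [0.741, 0.672, 0.0, -0.0]
contact_force: [0.5, 0.7, 2.5]
gripper_width: -0.0002
```

Emit:
move_arm --steps '[{"grip": 1, "linear": [0, 0, 1], "delta_rot": [0, 0, 0]}, {"grip": 1, "linear": [0, 0, 1], "delta_rot": [0, 0, 0]}, {"grip": 1, "linear": [0, 0, 1], "delta_rot": [0, 0, 0]}]'

```text
time: 17.65
ee_pos: [0.665, 0.1875, 0.082]
tcp_rot: [0.741, 0.672, 0.0, -0.0]
contact_force: [0.1, 2.0, 2.8]
gripper_width: 0.0001
```

```bash
python3 -c "
from h import *
p=eyes.capture('side'); save(p,'s4.png'); s=status.state(); print(s['contact_force'],s['ft_torque'],s['ee_pos'])
a=cv2.imread('pics/side0.png');b=cv2.imread('pics/s3.png');c=cv2.imread('pics/s4.png')
f=lambda i:cv2.convertScaleAbs(cv2.resize(i[140:180,265:310],None,fx=5.8,fy=12,interpolation=2),alpha=2)
cv2.imwrite('pics/s4c.png',np.hstack([f(a),f(b),f(c)]))
"
```

```text
[0.52821571 2.15532126 2.02015618] [ 0.48801042 -0.11017692  0.07152661] [0.66500343 0.18746807 0.08194054]
```

View pics/s4c.png

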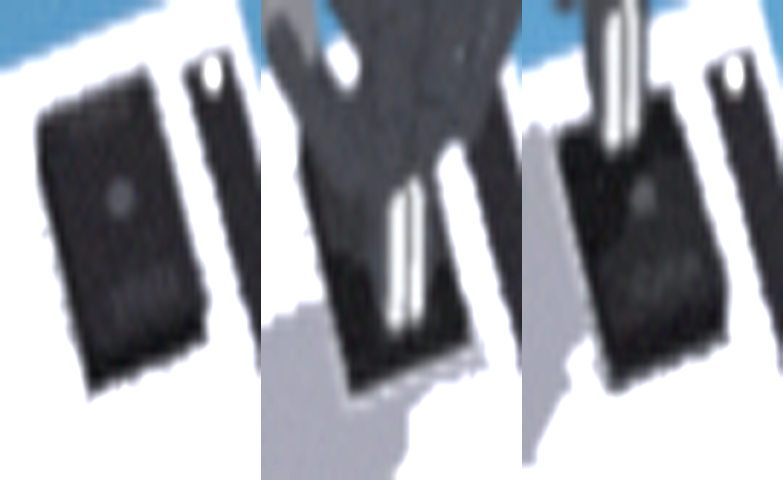

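Both ends of B give softly. The lateral force flips sign with the end pressed, and the opposite end's wall stands taller in the third panel. So B is loose. The centre dimple is visible at (285.7,156.4) in side0, so I'll use it to refine the centre.

Emit:
move_arm --steps '[{"grip": 1, "linear": [0, 0, -15], "delta_rot": [0, 0, 0]}, {"grip": 1, "linear": [0, 0, -20], "delta_rot": [0, 0, 0]}, {"grip": 1, "linear": [0, 0, -20], "delta_rot": [0, 0, 0]}]'

```text
time: 18.0
ee_pos: [0.6657, 0.1868, 0.1034]
tcp_rot: [0.741, 0.671, 0.001, 0.001]
contact_force: [-0.2, 0.1, 0.4]
gripper_width: -0.0001
```

```bash
python3 -c "
from h import *
p=eyes.capture('side')
print(ray(p,[[285.7,156.4]],.062))
go([.662,.156,.09])"
```

```text
[[0.66441487 0.15481011 0.062     ]]
t 18.05 pos [0.6652 0.1869 0.1026] F [-0.04 -0.64 -0.04] lin [-31.1  -0.2  12.6] rot [ 0.001 -0.    -0.   ] q [-0.57  0.68  0.34  1.57 -0.27  0.93 -0.23]
```

Emit:
move_arm --steps '[{"grip": 1, "linear": [-15, -2, 0], "delta_rot": [0, 0, 0]}, {"grip": 1, "linear": [-31.5, -2, 0], "delta_rot": [0, 0, 0]}, {"grip": 1, "linear": [-31.5, -2, 8], "delta_rot": [0, 0, 0]}, {"grip": 1, "linear": [-31.5, -2, 15], "delta_rot": [0, 0, 0]}, {"grip": 1, "linear": [-31.5, -2, 17], "delta_rot": [0, 0, 0]}, {"grip": 1, "linear": [-31.5, -2, 17], "delta_rot": [0, 0, 0]}]'

```text
time: 18.65
ee_pos: [0.6595, 0.1556, 0.0843]
tcp_rot: [0.741, 0.672, -0.001, -0.0]
contact_force: [-0.8, -2.7, 3.6]
gripper_width: 0.0
```

Emit:
move_arm --steps '[{"grip": 1, "linear": [0, 0, 1], "delta_rot": [0, 0, 0]}, {"grip": 1, "linear": [0, 0, 2], "delta_rot": [0, 0, 0]}, {"grip": 1, "linear": [0, 0, 2], "delta_rot": [0, 0, 0]}]'

```text
time: 18.95
ee_pos: [0.6598, 0.1559, 0.0832]
tcp_rot: [0.741, 0.672, -0.0, 0.0]
contact_force: [-2.3, -3.1, 6.8]
gripper_width: 0.0002
```

Emit:
move_arm --steps '[{"grip": 1, "linear": [0, 0, 1], "delta_rot": [0, 0, 0]}, {"grip": 1, "linear": [0, 0, 2], "delta_rot": [0, 0, 0]}, {"grip": 1, "linear": [0, 0, 2], "delta_rot": [0, 0, 0]}]'

```text
time: 19.25
ee_pos: [0.6598, 0.1559, 0.0817]
tcp_rot: [0.741, 0.672, -0.0, 0.0]
contact_force: [-4.0, -3.6, 10.5]
gripper_width: 0.0001
```

Pressing level, but x is about 4 mm off centre. Lifting to recentre.

Emit:
move_arm --steps '[{"grip": 1, "linear": [0, 0, -10], "delta_rot": [0, 0, 0]}, {"grip": 1, "linear": [0, 3.5, -10], "delta_rot": [0, 0, 0]}, {"grip": 1, "linear": [0, 3.5, -10], "delta_rot": [0, 0, 0]}, {"grip": 1, "linear": [0, 3.5, -10], "delta_rot": [0, 0, 0]}]'

```text
time: 19.65
ee_pos: [0.6631, 0.1562, 0.0902]
tcp_rot: [0.741, 0.672, -0.0, -0.0]
contact_force: [0.7, 0.9, -0.2]
gripper_width: 0.0002
```

```bash
python3 -c "
from h import *
go([.6635,.1555,.088])"
```

```text
t 19.65 pos [0.6631 0.1562 0.0902] F [ 0.69  0.9  -0.23] lin [-0.6  0.5  2.2] rot [-0.001 -0.     0.   ] q [-0.52  0.68  0.34  1.61 -0.27  0.9  -0.18]
```

Emit:
move_arm --steps '[{"grip": 1, "linear": [-0.5, 0.5, 2], "delta_rot": [0, 0, 0]}, {"grip": 1, "linear": [-0.5, 0.5, 4], "delta_rot": [0, 0, 0]}, {"grip": 1, "linear": [-0.5, 0.5, 6], "delta_rot": [0, 0, 0]}, {"grip": 1, "linear": [-0.5, 0.5, 8], "delta_rot": [0, 0, 0]}, {"grip": 1, "linear": [-0.5, 0.5, 8], "delta_rot": [0, 0, 0]}]'

```text
time: 20.15
ee_pos: [0.6636, 0.1551, 0.0831]
tcp_rot: [0.741, 0.672, -0.0, -0.0]
contact_force: [-2.8, 0.2, 7.9]
gripper_width: -0.0001
```

Emit:
move_arm --steps '[{"grip": 1, "linear": [0, 0, 1], "delta_rot": [0, 0, 0]}, {"grip": 1, "linear": [0, 0, 2], "delta_rot": [0, 0, 0]}, {"grip": 1, "linear": [0, 0, 2], "delta_rot": [0, 0, 0]}]'

```text
time: 20.45
ee_pos: [0.6637, 0.1551, 0.0818]
tcp_rot: [0.741, 0.672, 0.0, -0.0]
contact_force: [-4.6, -0.1, 11.2]
gripper_width: -0.0003
```

Emit:
move_arm --steps '[{"grip": 1, "linear": [0, 0, 1], "delta_rot": [0, 0, 0]}, {"grip": 1, "linear": [0, 0, 2], "delta_rot": [0, 0, 0]}, {"grip": 1, "linear": [0, 0, 2], "delta_rot": [0, 0, 0]}]'

```text
time: 20.75
ee_pos: [0.6637, 0.1551, 0.0803]
tcp_rot: [0.741, 0.672, 0.0, -0.0]
contact_force: [-5.6, 0.1, 13.6]
gripper_width: 0.0001
```

Emit:
move_arm --steps '[{"grip": 1, "linear": [0, 0, 1], "delta_rot": [0, 0, 0]}, {"grip": 1, "linear": [0, 0, 2], "delta_rot": [0, 0, 0]}, {"grip": 1, "linear": [0, 0, 2], "delta_rot": [0, 0, 0]}]'

```text
time: 21.05
ee_pos: [0.6637, 0.1551, 0.0783]
tcp_rot: [0.741, 0.672, 0.0, -0.0]
contact_force: [-6.5, -1.1, 13.7]
gripper_width: 0.0001
```

Emit:
move_arm --steps '[{"grip": 1, "linear": [0, 0, 1], "delta_rot": [0, 0, 0]}, {"grip": 1, "linear": [0, 0, 2], "delta_rot": [0, 0, 0]}, {"grip": 1, "linear": [0, 0, 2], "delta_rot": [0, 0, 0]}]'

```text
time: 21.35
ee_pos: [0.6637, 0.1551, 0.0764]
tcp_rot: [0.741, 0.672, 0.0, -0.0]
contact_force: [-6.3, -0.8, 14.7]
gripper_width: 0.0001
```

The force has plateaued, so the stud is sliding. Pressing on until it stops.

Emit:
move_arm --steps '[{"grip": 1, "linear": [0, 0, 1], "delta_rot": [0, 0, 0]}, {"grip": 1, "linear": [0, 0, 2], "delta_rot": [0, 0, 0]}, {"grip": 1, "linear": [0, 0, 2], "delta_rot": [0, 0, 0]}]'

```text
time: 21.65
ee_pos: [0.6638, 0.1551, 0.0754]
tcp_rot: [0.741, 0.672, 0.0, -0.0]
contact_force: [-9.0, -1.4, 20.6]
gripper_width: -0.0002
```

Emit:
move_arm --steps '[{"grip": 1, "linear": [0, 0, 1], "delta_rot": [0, 0, 0]}, {"grip": 1, "linear": [0, 0, 2], "delta_rot": [0, 0, 0]}, {"grip": 1, "linear": [0, 0, 2], "delta_rot": [0, 0, 0]}]'

```text
time: 21.95
ee_pos: [0.6639, 0.1551, 0.0751]
tcp_rot: [0.741, 0.672, 0.001, -0.0]
contact_force: [-13.3, -1.7, 34.2]
gripper_width: -0.0003
```

It has bottomed out hard. Releasing and retesting the inner end lightly.

Emit:
move_arm --steps '[{"grip": 1, "linear": [0, 0, -4], "delta_rot": [0, 0, 0]}, {"grip": 1, "linear": [0, 0, -15], "delta_rot": [0, 0, 0]}, {"grip": 1, "linear": [0, 0, -28], "delta_rot": [0, 0, 0]}, {"grip": 1, "linear": [0, 0, -28], "delta_rot": [0, 0, 0]}]'

```text
time: 22.35
ee_pos: [0.665, 0.1553, 0.1008]
tcp_rot: [0.741, 0.672, 0.001, 0.001]
contact_force: [0.3, -0.8, 0.3]
gripper_width: 0.0003
```

```bash
python3 -c "
from h import *
go([*end('B',-.03),.085])"
```

```text
t 22.35 pos [0.665  0.1553 0.1008] F [ 0.31 -0.83  0.3 ] lin [-29.6  -3.   15.7] rot [ 0.003 -0.001 -0.   ] q [-0.53  0.67  0.34  1.6  -0.27  0.91 -0.19]
```

Emit:
move_arm --steps '[{"grip": 1, "linear": [-29, -2, 0], "delta_rot": [0, 0, 0]}, {"grip": 1, "linear": [-29, -2, 8], "delta_rot": [0, 0, 0]}, {"grip": 1, "linear": [-29, -2, 15], "delta_rot": [0, 0, 0]}, {"grip": 1, "linear": [-29, -2, 17], "delta_rot": [0, 0, 0]}, {"grip": 1, "linear": [-29, -2, 17], "delta_rot": [0, 0, 0]}]'

```text
time: 22.85
ee_pos: [0.6585, 0.127, 0.081]
tcp_rot: [0.741, 0.672, -0.001, -0.0]
contact_force: [-1.1, -0.2, 1.6]
gripper_width: 0.0
```

Emit:
move_arm --steps '[{"grip": 1, "linear": [0, 0, 1], "delta_rot": [0, 0, 0]}, {"grip": 1, "linear": [0, 0, 1.5], "delta_rot": [0, 0, 0]}, {"grip": 1, "linear": [0, 0, 1.5], "delta_rot": [0, 0, 0]}]'

```text
time: 23.15
ee_pos: [0.6589, 0.1271, 0.0805]
tcp_rot: [0.741, 0.672, 0.0, -0.0]
contact_force: [-2.2, 0.2, 2.7]
gripper_width: 0.0003
```

Emit:
move_arm --steps '[{"grip": 1, "linear": [0, 0, 1], "delta_rot": [0, 0, 0]}, {"grip": 1, "linear": [0, 0, 1], "delta_rot": [0, 0, 0]}, {"grip": 1, "linear": [0, 0, 1], "delta_rot": [0, 0, 0]}]'

```text
time: 23.45
ee_pos: [0.659, 0.1271, 0.0796]
tcp_rot: [0.741, 0.672, 0.0, -0.0]
contact_force: [-2.1, 2.2, 5.5]
gripper_width: 0.0005
```

Emit:
move_arm --steps '[{"grip": 1, "linear": [0, 0, 1], "delta_rot": [0, 0, 0]}, {"grip": 1, "linear": [0, 0, 1], "delta_rot": [0, 0, 0]}, {"grip": 1, "linear": [0, 0, 1], "delta_rot": [0, 0, 0]}]'

```text
time: 23.75
ee_pos: [0.659, 0.127, 0.0788]
tcp_rot: [0.741, 0.672, 0.0, -0.0]
contact_force: [-2.9, 2.0, 6.7]
gripper_width: -0.0001
```

The end is now firm at about 3 N/mm, and the top sits about 4 mm lower. Retreating.

Emit:
move_arm --steps '[{"grip": 1, "linear": [0, 0, -15], "delta_rot": [0, 0, 0]}, {"grip": 1, "linear": [0, 0, -50], "delta_rot": [0, 0, 0]}, {"grip": 1, "linear": [0, 0, -95], "delta_rot": [0, 0, 0]}, {"grip": 1, "linear": [0, 0, -140], "delta_rot": [0, 0, 0]}, {"grip": 1, "linear": [0, -50, -180], "delta_rot": [0, 0, 0]}, {"grip": 1, "linear": [0, -90, -180], "delta_rot": [0, 0, 0]}, {"grip": 1, "linear": [0, -90, -180], "delta_rot": [0, 0, 0]}, {"grip": 1, "linear": [0, -90, -180], "delta_rot": [0, 0, 0]}]'

```text
time: 24.55
ee_pos: [0.569, 0.1353, 0.2597]
tcp_rot: [0.741, 0.672, 0.001, 0.0]
contact_force: [1.0, 0.0, 0.0]
gripper_width: -0.0002
```

```bash
python3 -c "
from h import *
p=eyes.capture('side'); save(p,'s9.png'); s=status.state(); print(s['time'],s['contact_force'],s['ee_pos'],abs(s['dq']).max())"
```

```text
24.6 [1.07831243 0.14280494 0.79960856] [0.56990672 0.13517159 0.25925282] 0.035847250546375505
```

View pics/s9.png

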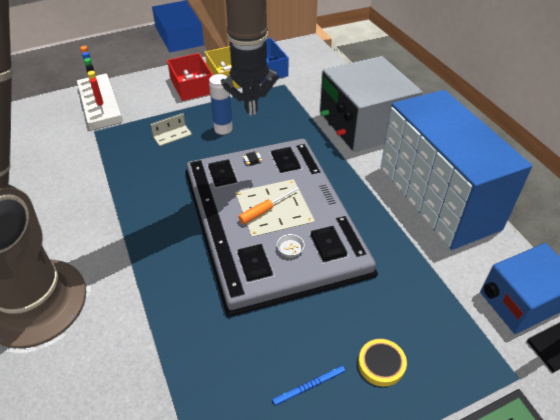

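The side view shows all the covers and bystanders at their original pixels, with the gripper well above everything at (250,90).

```bash
python3 -c "
from h import *
print(workorder.sign_off())"
```

```text
the job is handed in; nothing more can be done
None
```

The loose cover was the far-left one, at about (0.663, 0.155). I pressed it home and handed the job in at 24.6 s.

- **Finding it:** I pressed one end of each cover lightly. The other three resisted at about 3–4 N/mm, and no more than 7.5 N was read on them. The far-left cover gave way softly at both ends, and the side force changed direction with the end pressed. In the camera picture the opposite end visibly rose.
- **Pressing it in:** My first press in the middle was about 4 mm off centre, so I lifted at about 10 N and recentred. The second press slid the stud at about 14–15 N on the vertical reading, slightly under the stated 16–20 N. It then stopped hard, and I let go at 34 N.
- **Last checks:** The retested end (the inner one) is firm at about 3 N/mm, and contact now comes about 4 mm lower, as expected. I did not retest the outer end after pressing. The final picture shows nothing else moved by eye, and the gripper is clear with no contact force beyond sensor noise.

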